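# Load the culture dish into the incubation chamber and lock it

## Robot

A 7-joint arm with a two-finger parallel gripper is mounted at the origin on a cart in front of the work surface, level with it; the furniture and walls round the work are solid. World frame = base frame: x ahead of the robot, y to its left, z up, the work surface at z = 0. Lengths are in m, angles in rad, forces in N, time in s.
With the tool pointing down it reaches from about 0.425 to 0.95 m from the base axis. Payload 4.7 kg.
Tool frame: the origin (TCP) lies on the centre line of the jaws, within the pads' length; the fingertips stand robot.nose_length ahead of it and the grasp point (between the pads) lies 8 mm behind it (robot.nose_length is the distance from the TCP to the fingertips, in m); z points along the fingers, x is the direction in which the jaws open and shut, and the axes are right-handed (so a half turn about z gives the same grasp; the last joint's range is limited). The gripper opens to 85 mm and grips with 20 to 120 N. Pads are 22 mm wide; open, the fingers measure 114 mm over their backs; the gripper's body (76 mm by 85 mm) begins 54 mm behind the grasp point. The pads swing forward as they close: fully open they stand 13 mm farther back than shut.
Start: joints at [1.139, 0.469, -0.049, 1.532, 0.024, 1.141, -0.082], TCP at [0.265, -0.621, 0.242] pointing down, gripper open.
Joint ranges: [-2.59, 2.59], [-0.33, 1.99], [-1.39, 1.29], [0.1, 2.45], [-1.04, 4.18], [0.21, 1.99], [-2.66, 2.66]. Speed limits (rad/s): [2.57, 2.57, 3.14, 3.14, 3.14, 3.14, 3.14].

## Interface

Orientations are given as [roll, pitch, yaw] about the fixed x, y, z axes, in that order (R = Rz(yaw) Ry(pitch) Rx(roll)).
In Python, from plant import robot gives the robot as it stands. Calls block until the motion is done:
- robot.goto(position, orientation): joint-space move of the TCP to a pose.
- robot.move_straight(position, vel=0.15, attitude=None, contact_N=None): straight line of the TCP; attitude=None keeps the orientation; vel is the mean speed in m/s. With contact_N (N) it stops when the force on the tool has changed by that much, and returns True; else False.
- robot.move_joints(angles): joint-space move.
- robot.grip(opening, strength=None): opening from 0.0 (shut) to 1.0 (fully open); strength is the grip in N (None keeps the last); returns when the fingers have stopped.
- robot.sleep(seconds).
- robot.inverse_kinematics(position, orientation): joint angles nearest the present ones, or None.
- robot.sense(): the state.
- robot.grab_frame(name): name is "side" or "top"; returns a dict with "image" (400x640x3 uint8, red, green, blue), "range_z" (400x640 float32, m along the optical axis (not along the pixel's ray), 0 where there is no reading), "fx", "fy", "cx", "cy" (pixels), "dist_coeffs" ([k1, k2, p1, p2, k3] as OpenCV has them; the pictures are not rectified), "R" (3x3) and "t" (3): a world point X has camera coordinates R X + t. Camera axes: x right, y down, z forward; pixel columns grow to the right and rows downward; lengths in m; the calibration is good to about 2 mm. A picture is of the moment at which its call begins.
A pose or a line that the arm cannot do raises robot.IKError and nothing moves.
- robot.close_job(): hands the job in, once; it reports no verdict.
The state is a dict: "t": time; "joint_pos": joint angles; "joint_velocities": joint speeds; "effort": joint torques, N m; "tcp_pos": TCP position; "tcp_rot": TCP orientation; "wrist_force": force on the tool from outside, world axes, zero at the start; "torque": the same for the moment, N m; "opening": opening from 0.0 (shut) to 1.0 (fully open).
Only numpy, scipy, OpenCV 4.12 (cv2) and the standard library are available. Lean on these libraries where they do the work, as an engineer would, in place of code of your own. Each camera call takes 0.05 s, during which the arm holds its last target.

## Task

Take the tan culture dish from the row of three at the front of the table (not from the steel tray), set it down flat and gently (no drop) in the middle of the open drawer of the white incubation chamber, then push the drawer fully home without slamming it. Then turn the black locking knob on the chamber's sloping panel clockwise until it clicks past its detent and stays at the green mark. Leave the two red dishes and the staining jar where they stand.

Things in the scene. Friction and masses are not known exactly. Their poses are not given: they have to be found in the camera images.
- tan_dish: closed tan (beige) petri dish, the one to load, one of a row of three near the table's front edge (not the one on the steel tray at the back right); 62 mm across the lid, 15 mm high, solid to the grip at 56 mm across and up to 12 mm high, about 22 g. Origin: centre of its underside, z up
- pink_dish: closed petri dish with light red (pink) contents, same size as the tan one, loose; to be left alone. Origin: centre of its underside
- dark_dish: closed petri dish with dark red contents, same size as the tan one, loose; to be left alone. Origin: centre of its underside
- stain_jar: clear staining jar with violet contents and a black screw lid, 53 mm diameter, 98 mm high, loose, standing at the left of the chamber; to be left alone. Origin: centre of its underside
- chamber: white incubation chamber, fixed; 170 mm deep (x), 210 mm wide (y). Origin: centre of its footprint at table height; x points from its front to its back, y to the left seen from the front, z up. Front face (local x = -85 mm) 66 mm high; from its top a blue panel slopes up to the back at 35 degrees, to 185 mm high. The knob stands in the middle of this panel
- drawer (a joint): how far the chamber's drawer is out, m: 0 fully home, 0.13 fully open; it slides out along the chamber's -x and moves stiffly (2 N plus damping)
- tray_centre (a point): point on the drawer's tray floor where the dish belongs, 14 mm above the table (moves with the drawer; axes as the chamber's). Clear floor: 58 mm to the front, 66 mm to the back, 87 mm to either side of it; rim 10 mm high at sides and back. Grey front panel 8 mm thick, 8 to 58 mm above the table, outer face 66 mm in front of this point
- drawer_handle (a point): middle of the drawer's steel bar handle: round bar 11 mm thick, 120 mm long along the chamber's y, 40 mm above the table, its axis 35 mm in front of the drawer's front panel (moves with the drawer; axes as the chamber's)
- knob (a joint): angle of the black locking knob, rad: 0 unlocked (white pointer up the slope), growing clockwise as seen looking onto the panel; 1.1 is the end stop, pointer at the green mark. Turns freely to 0.6; then a spring-loaded ball resists up to 0.85 (about 0.25 N m) and past that snaps it on. The ball's steel guide lies 35 to 77 mm left (+y) of the axis, 15 mm high
- knob_grip (a point): grip point on the knob's axis. The knob's handle is an upright bar 14 mm thick, 72 mm long, reaching 52 mm above the panel; this point is 42 mm above the panel, 10 mm below the bar's top. Axes turn with the knob: z is the turning axis, out of the panel (35 degrees from vertical, leaning to the chamber's front), x runs along the bar to the white pointer, y across it
There are look-alikes about, which are no part of the job. Of the things that look like the tan_dish, the middle-sized one is meant.

How it is judged:
On the way, in this order (a step that is already met when the one before it is completed fails the run):
1. the tan dish stands flat in the middle of the open drawer, let go (value of joint drawer above 0.05 m and horizontal distance between tan_dish and tray_centre below 0.022 m and z of tan_dish in the frame of tray_centre below 0.004 m and angle between tan_dish's own z axis and vertical below 0.1 rad and contact force between the fingers and tan_dish below 0.1 N), for 0.2 s.
2. the drawer is fully home with the dish in it (value of joint drawer below 0.005 m and horizontal distance between tan_dish and tray_centre below 0.035 m and angle between tan_dish's own z axis and vertical below 0.1 rad), for 0.2 s.
3. the knob has clicked past its detent (value of joint knob above 1 rad), for 0.2 s.
At the end, for the whole second after the job is handed in: the tan dish stands flat and still on the tray within 35 mm of the tray's middle (it was first set down and let go within 22 mm of it with the drawer open), the drawer is within 5 mm of fully home, and the knob is past its detent, beyond 1.0 rad (all of step 2 and value of joint knob above 1 rad and z of tan_dish in the frame of tray_centre below 0.004 m and linear speed of tan_dish below 0.02 m/s); the robot touches nothing.
It fails at once if one of the red dishes is moved more than 15 mm (distance of any of pink_dish, dark_dish from where it was at the start of the episode above 0.015 m).
It fails at once if the staining jar is moved more than 15 mm or tipped (distance of stain_jar from where it was at the start of the episode above 0.015 m or angle between stain_jar's own z axis and vertical above 0.3 rad).
It fails at once if the tan dish is dropped or thrown (faster than 0.6 m/s while out of the fingers) or tipped over ((contact force between the fingers and tan_dish below 0.05 N and linear speed of tan_dish above 0.6 m/s) or angle between tan_dish's own z axis and vertical above 0.8 rad).
It fails at once if the drawer is slammed (faster than 0.6 m/s) (velocity of joint drawer below -0.6 m/s).
It also fails if it takes over 64 s, if anything falls off the work surface, if the arm or the gripper's body presses on something with over 40 N, if the wrist force passes 120 N, or if a joint passes its speed limit or range.

## Working session

There is one attempt and no reset: what is moved stays moved. The work goes in short steps, each a Python script; the robot and the scene stay as the last script left them, time stands still between calls to the robot, and variables do not carry over. Pictures are saved under pics/ and viewed, and the job is handed in when it is done.

```bash
mkdir -p pics; ls; python3 - <<'E'
from plant import robot
import cv2,numpy as np,pickle
for n in("side","top"):
    f=robot.grab_frame(n); pickle.dump(f,open(n+"0.pkl","wb"))
    cv2.imwrite(f"pics/{n}0.png",f["image"][:,:,::-1])
    print(n,f["fx"],f["fy"],f["cx"],f["cy"],f["dist_coeffs"],np.round(f["R"],3).tolist(),f["t"])
print(robot.nose_length,robot.sense())
E
```

```text
pics
side 506.59468092524344 506.59468092524344 321.73904343731584 201.48437162061103 [-0.10290524  0.          0.          0.          0.        ] [[-0.894, -0.448, -0.006], [-0.251, 0.511, -0.822], [0.371, -0.733, -0.57]] [0.51321391 0.19903138 1.69580962]
top 362.50456905548054 362.50456905548054 320.7725773723275 202.23589377666053 [0.0194424 0.        0.        0.        0.       ] [[-0.014, -1.0, 0.003], [-0.983, 0.014, -0.182], [0.181, -0.005, -0.983]] [0.0342461  0.57220075 1.10473145]
0.011 {'t': 0.1, 'joint_pos': array([ 1.13911913,  0.46936779, -0.04861124,  1.53359184,  0.02410103,
        1.14100931, -0.082301  ]), 'joint_velocities': array([ 0.00094277, -0.00116015,  0.00087333, -0.00302244,  0.00208161,
        0.00161931, -0.00048942]), 'effort': array([ 1.20912751e-03, -5.11515677e+01, -4.66418476e-02, -2.38390231e+01,
        1.08132191e-02,  4.39794137e-03,  2.53766160e-05]), 'tcp_pos': array([ 0.26440158, -0.62049859,  0.24135432]), 'tcp_rot': array([ 3.14153563e+00,  1.78972620e-03, -1.16797581e+00]), 'wrist_force': array([-1.06950634,  0.30182094, -0.53126126]), 'torque': array([-0.00807822,  0.00693972, -0.00694219]), 'opening': 0.9999541821713692}
```

View pics/side0.png

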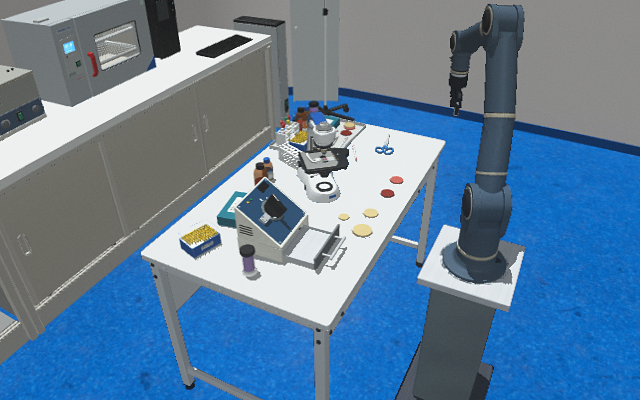

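View pics/top0.png

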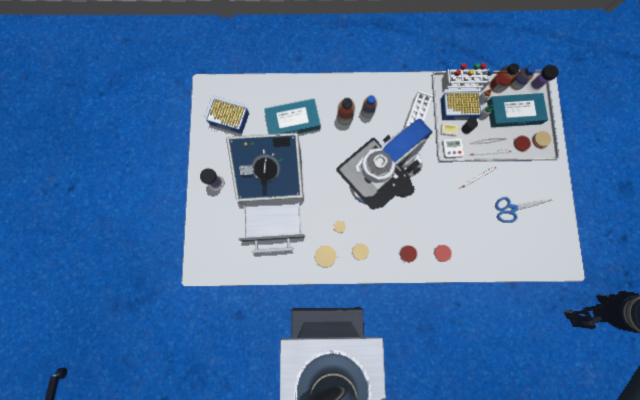

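```bash
cat > h.py <<'E'
import numpy as np,cv2,pickle
def K(f): return np.array([[f["fx"],0,f["cx"]],[0,f["fy"],f["cy"]],[0,0,1.]])
def cloud(f):
    h,w=f["range_z"].shape
    u,v=np.meshgrid(np.arange(w),np.arange(h))
    p=cv2.undistortPoints(np.stack([u,v],-1).reshape(-1,1,2).astype(float),K(f),np.array(f["dist_coeffs"])).reshape(h,w,2)
    z=f["range_z"]; c=np.dstack([p[...,0]*z,p[...,1]*z,z]).astype(float)
    X=(c-f["t"])@f["R"]; X[z==0]=np.nan
    return X
def onplane(f,uv,zp):
    p=cv2.undistortPoints(np.array(uv,float).reshape(-1,1,2),K(f),np.array(f["dist_coeffs"])).reshape(-1,2)
    d=np.c_[p,np.ones(len(p))]@f["R"]; o=-f["R"].T@f["t"]
    return o+d*((zp-o[2])/d[:,2])[:,None]
def proj(f,X):
    r,_=cv2.Rodrigues(f["R"]); return cv2.projectPoints(np.array(X,float).reshape(-1,1,3),r,np.array(f["t"],float),K(f),np.array(f["dist_coeffs"]))[0].reshape(-1,2)
E
python3 - <<'E'
from h import *
f=pickle.load(open("top0.pkl","rb")); im=f["image"]
X=cloud(f)
print("table z",np.nanmedian(X[265:275,300:400,2]), X[251,360],X[256,325],X[227,340])
hsv=cv2.cvtColor(im,cv2.COLOR_RGB2HSV)
m=((hsv[...,1]>70)&(hsv[...,2]>60)&((hsv[...,0]<30)|(hsv[...,0]>170))).astype(np.uint8)
m[:215]=0;m[275:]=0
n,l,s,c=cv2.connectedComponentsWithStats(m)
for i in range(1,n):
    if s[i,4]>30:
        P=onplane(f,[c[i]],0.012)[0]; print(c[i],s[i],np.round(P,4),"diam",2*np.sqrt(s[i,4]/np.pi)*(np.nanmean(X[l==i][:,2])*0+ f["range_z"][l==i].mean())/f["fx"])
for n,b,sc in(("top",(95,275,190,330),5),):
    a=f["image"][b[0]:b[1],b[2]:b[3],::-1]; cv2.imwrite("pics/topc.png",cv2.resize(a,None,fx=4,fy=3.3 if 0 else 3.3,interpolation=cv2.INTER_CUBIC))
g=pickle.load(open("side0.pkl","rb"));a=g["image"][165:285,170:350,::-1]
cv2.imwrite("pics/sidec.png",cv2.resize(a,None,fx=4,fy=4,interpolation=cv2.INTER_CUBIC))
E
```

```text
table z 0.001650311401284494 [ 0.41867506 -0.0986774   0.0075699 ] [0.40410363 0.01489761 0.01163115] [ 0.49756875 -0.0358696   0.00716621]
[339.34146341 226.23170732] [335 221  10  11  82] [ 0.4996 -0.0335  0.012 ] diam 0.033540172264778206
[360.07865169 251.08988764] [353 244  15  15 178] [ 0.4182 -0.0984  0.012 ] diam 0.04872774082928353
[442.50952381 252.68095238] [435 245  16  16 210] [ 0.4096 -0.3632  0.012 ] diam 0.05293742266703622
[325.11650485 255.73786408] [316 246  20  20 309] [0.4049 0.0145 0.012 ] diam 0.06333360019270073
[408.07960199 253.33333333] [400 246  17  16 201] [ 0.409  -0.2526  0.012 ] diam 0.05148200434105469
```

View pics/topc.png

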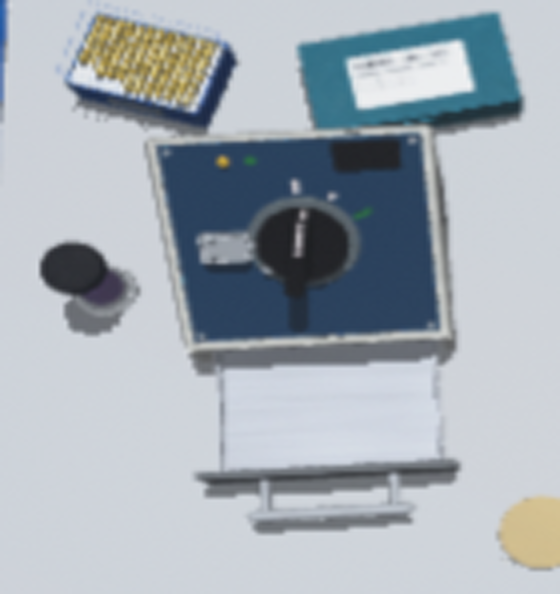

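View pics/sidec.png

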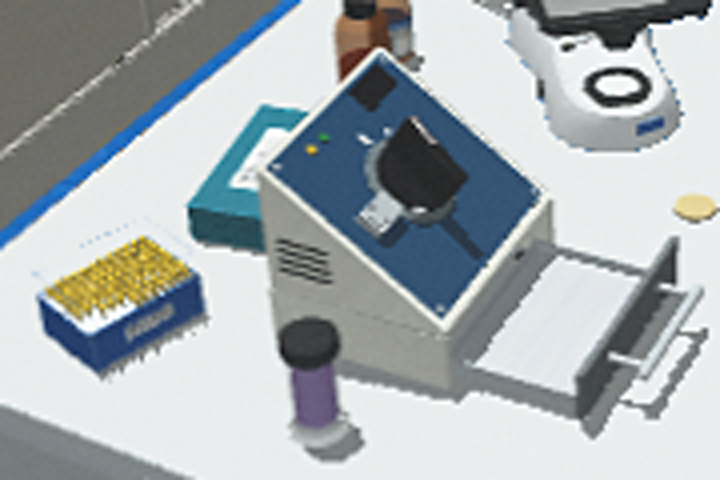

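```bash
cat > fit.py <<'E'
from h import *
from scipy.optimize import least_squares
f=pickle.load(open("top0.pkl","rb"));g=pickle.load(open("side0.pkl","rb"))
L=np.array([[.085,.105,.185],[.085,-.105,.185],[-.085,-.105,.066],[-.085,.105,.066]])
T=np.array([[148,140],[432,127],[452,338],[193,352]])/[4,3.3]+[190,95]-.4
S=np.array([[262,175],[380,50],[552,190],[445,330]])/4+[170,165]-.4
def W(p,L):
    c,s=np.cos(p[2]),np.sin(p[2]); return np.asarray(L)@np.array([[c,s,0],[-s,c,0],[0,0,1]])+[p[0],p[1],0]
for nm,w in(("both",(1,1)),("top",(1,0)),("side",(0,1))):
    r=least_squares(lambda p:np.r_[w[0]*(proj(f,W(p,L))-T).ravel(),w[1]*(proj(g,W(p,L))-S).ravel()],[.65,.2,0])
    print(nm,r.x,np.round(r.fun,1))
# blue panel plane
for nm,q in(("top",f),("side",g)):
    X=cloud(q);hsv=cv2.cvtColor(q["image"],cv2.COLOR_RGB2HSV)
    p=least_squares(lambda p:(proj(f,W(p,L))-T).ravel(),[.65,.2,0]).x
    m=np.zeros(hsv.shape[:2],np.uint8);cv2.fillPoly(m,[proj(q,W(p,L*[.9,.9,1])).astype(np.int32)],1)
    m=(m>0)&(hsv[...,0]>95)&(hsv[...,0]<120)&(hsv[...,1]>100)
    P=X[m];P=P[np.isfinite(P[:,0])]
    for k in range(5):
        A=np.c_[P[:,:2],np.ones(len(P))];co=np.linalg.lstsq(A,P[:,2],rcond=None)[0];e=P[:,2]-A@co;P=P[abs(e)<2.5*e.std()+1e-4]
    print(nm,len(P),co,"slope",np.degrees(np.arctan(np.hypot(*co[:2]))),"yaw",np.arctan2(co[1],co[0]),"rms",e.std())
    # offset: model z at panel centre should be .1255
    print("z at centre",[co@[r.x[0],r.x[1],1] for _ in[0]], P.mean(0))
    # stuff: drawer
E
python3 fit.py
```

```text
both [0.66504759 0.19142456 0.05918085] [-1.1  0.4 -0.  -0.6  0.6  0.4 -1.2  0.9 -1.6 -2.5 -0.3 -2.5  0.8  0.3
  1.   0. ]
top [0.66589429 0.19011601 0.05200742] [-0.5 -0.2  0.7 -0.6  0.8  0.4 -1.   0.4 -0.  -0.  -0.  -0.   0.   0.
  0.  -0. ]
side [0.66181659 0.19652294 0.07336582] [-0.   0.  -0.   0.  -0.   0.  -0.   0.  -1.5 -1.1 -0.8 -1.6  0.7  1.
  1.6  1.1]
top 2568 [ 0.6973452   0.03571626 -0.34244221] slope 34.92502749937836 yaw 0.051172754607779605 rms 0.0022595838804863903
z at centre [np.float64(0.1260914823346066)] [0.66699224 0.19182752 0.12953299]
side 1495 [ 0.69627704  0.0399395  -0.34563105] slope 34.89275134042865 yaw 0.05729871735318417 rms 0.0034340127039804757
z at centre [np.float64(0.12302567945406412)] [0.66102435 0.19930586 0.1225852 ]
```

```bash
cat > ov.py <<'E'
from h import *
import sys
from fit import W
p=[float(a) for a in sys.argv[1:4]];d=float(sys.argv[4])
th=np.radians(35);u=np.array([np.cos(th),0,np.sin(th)]);n=np.array([-np.sin(th),0,np.cos(th)]);c0=np.array([0,0,.1255])
y=np.array([0,1.,0])
polys=[]
polys.append(([[.085,.105,.185],[.085,-.105,.185],[-.085,-.105,.066],[-.085,.105,.066]],(0,255,255)))
polys.append(([[-.085,.105,0],[-.085,-.105,0],[-.085,-.105,.066],[-.085,.105,.066]],(0,255,0)))
xf=-.093-d
polys.append(([[xf,.09,.058],[xf,-.09,.058],[xf+.008,-.09,.058],[xf+.008,.09,.058]],(0,0,255)))
polys.append(([[xf-.035,.06,.04],[xf-.035,-.06,.04]],(255,0,255)))
k=c0+n*.052
polys.append(([k+u*.036+y*.007,k+u*.036-y*.007,k-u*.036-y*.007,k-u*.036+y*.007],(0,128,255)))
for nm,b in(("top",(95,195,275,335)),("side",(165,165,285,350))):
    f=pickle.load(open(nm+"0.pkl","rb"));s=5
    a=cv2.resize(f["image"][b[0]:b[2],b[1]:b[3],::-1],None,fx=s,fy=s,interpolation=cv2.INTER_CUBIC)
    if a.shape[0]>600:s=5;a=a[200:800] if 0 else a
    for P,col in polys:
        q=((proj(f,W(p,P))-[b[1],b[0]]+.5)*s).astype(np.int32);cv2.polylines(a,[q],True,col,1,cv2.LINE_AA)
    if a.shape[0]>600:a=a[150:750]
    cv2.imwrite(f"pics/ov_{nm}{sys.argv[5]}.png",a[:600,:800])
E
python3 ov.py .666 .191 .053 .13 a >/dev/null
python3 - <<'E'
from h import *
f=pickle.load(open("top0.pkl","rb"))
X=cloud(f)
for u in(262,272,282):
  print(u,[(v,*np.round(X[v,u],3)[[0,2]]) for v in range(200,258,2)])
E
```

```text
262 [(200, np.float64(0.59), np.float64(0.011)), (202, np.float64(0.583), np.float64(0.015)), (204, np.float64(0.576), np.float64(0.017)), (206, np.float64(0.569), np.float64(0.016)), (208, np.float64(0.563), np.float64(0.015)), (210, np.float64(0.556), np.float64(0.017)), (212, np.float64(0.549), np.float64(0.017)), (214, np.float64(0.543), np.float64(0.016)), (216, np.float64(0.536), np.float64(0.016)), (218, np.float64(0.53), np.float64(0.016)), (220, np.float64(0.523), np.float64(0.017)), (222, np.float64(0.516), np.float64(0.02)), (224, np.float64(0.51), np.float64(0.015)), (226, np.float64(0.503), np.float64(0.018)), (228, np.float64(0.497), np.float64(0.016)), (230, np.float64(0.49), np.float64(0.019)), (232, np.float64(0.484), np.float64(0.014)), (234, np.float64(0.477), np.float64(0.016)), (236, np.float64(0.47), np.float64(0.022)), (238, np.float64(0.461), np.float64(0.06)), (240, np.float64(0.458), np.float64(0.022)), (242, np.float64(0.453), np.float64(0.003)), (244, np.float64(0.446), np.float64(-0.001)), (246, np.float64(0.44), np.float64(0.002)), (248, np.float64(0.433
[... 2121 characters left out ...]
2), np.float64(0.016)), (228, np.float64(0.496), np.float64(0.012)), (230, np.float64(0.489), np.float64(0.016)), (232, np.float64(0.483), np.float64(0.015)), (234, np.float64(0.476), np.float64(0.016)), (236, np.float64(0.466), np.float64(0.061)), (238, np.float64(0.461), np.float64(0.044)), (240, np.float64(0.458), np.float64(0.001)), (242, np.float64(0.452), np.float64(-0.002)), (244, np.float64(0.445), np.float64(-0.001)), (246, np.float64(0.439), np.float64(0.003)), (248, np.float64(0.43), np.float64(0.045)), (250, np.float64(0.423), np.float64(0.048)), (252, np.float64(0.419), np.float64(0.002)), (254, np.float64(0.413), np.float64(-0.003)), (256, np.float64(0.406), np.float64(0.003))]
```

View pics/ov_topa.png

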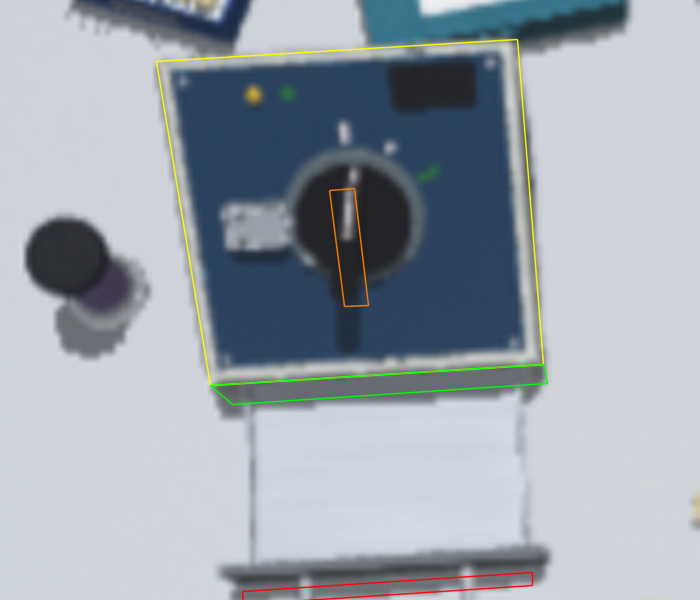

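View pics/ov_sidea.png

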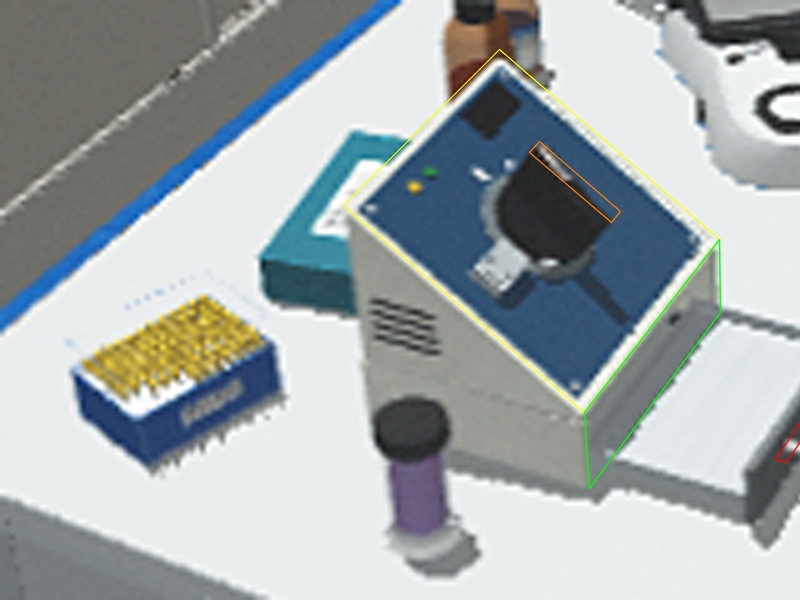

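```bash
python3 - <<'E'
from h import *
p=np.array([.666,.191,.053])
th=np.radians(35);u=np.array([np.cos(th),0,np.sin(th)]);n=np.array([-np.sin(th),0,np.cos(th)])
c,s=np.cos(p[2]),np.sin(p[2]);R=np.array([[c,-s,0],[s,c,0],[0,0,1]])
for nm in("top","side"):
    f=pickle.load(open(nm+"0.pkl","rb"));X=cloud(f).reshape(-1,3)
    L=(X-[p[0],p[1],0])@R
    a=(L-[0,0,.1255])@u;b=L[:,1];h=(L-[0,0,.1255])@n
    print(nm,"panel h",np.nanmedian(h[(abs(a)<.08)&(abs(b)<.08)&(abs(h)<.008)]))
    m=(abs(a)<.06)&(abs(b)<.06)&(h>.025)&(h<.065)
    P=np.c_[a,b][m]; 
    for lo,hi in((.025,.045),(.045,.065)):
        mm=m&(h>lo)&(h<hi)
        Q=np.c_[a,b][mm]; 
        if len(Q)>5:
            w,v=np.linalg.eigh(np.cov(Q.T)); d=v[:,1]*np.sign(v[0,1]); print(lo,len(Q),Q.mean(0),"angle cw",-np.arctan2(d[1],d[0]),np.sqrt(w),"rng",Q.min(0),Q.max(0),"h",np.median(h[mm]))
    # drawer
    m=(L[:,2]>.052)&(L[:,2]<.064)&(L[:,0]<-.1)&(L[:,0]>-.3)&(abs(L[:,1])<.12)
    Q=L[m]; k=np.polyfit(Q[:,1],Q[:,0],1); print("front panel",len(Q),"x=",k,"y",np.percentile(Q[:,1],[0,3,97,100]),Q[:,0].min(),Q[:,0].max())
    m=(L[:,2]>.034)&(L[:,2]<.055)&(L[:,0]<-.225)&(L[:,0]>-.3)&(abs(L[:,1])<.12)
    Q=L[m]; k=np.polyfit(Q[:,1],Q[:,0],1); print("handle",len(Q),"x=",k,"y",np.percentile(Q[:,1],[0,3,97,100]),np.median(Q[:,2]))
    # chamber sides: top panel extents
    m=(L[:,2]>.05)&(abs(h)<.006)&(abs(a)<.12);print("panel y",np.percentile(b[m&(abs(b)<.13)],[0,.5,99.5,100]),"x",np.percentile(L[m&(abs(b)<.1)][:,0],[0,.5,99.5,100]))
E
```

```text
top panel h 0.0030252689729010043
0.025 19 [ 0.02114476 -0.00498255] angle cw 0.06733285191592768 [0.0035865  0.02187398] rng [-0.02451428 -0.0105095 ] [0.03858019 0.00144527] h 0.037191861032674446
0.045 116 [0.00428198 0.00147699] angle cw 0.19482215570473696 [0.00410954 0.02073614] rng [-0.03077258 -0.01106393] [0.03821402 0.01314674] h 0.05273819820478143
front panel 177 x= [ 0.00511086 -0.20353709] y [-0.09751481 -0.09323428  0.09763564  0.10226531] -0.24356394281744512 -0.19847534402355008
handle 163 x= [ 0.00070807 -0.24061357] y [-0.06019799 -0.05671256  0.06142134  0.06576734] 0.04626736621695415
panel y [-0.1029364  -0.10196734  0.1058617   0.10760176] x [-0.08461544 -0.08334701  0.08499987  0.08675069]
side panel h 0.0005985411292166057
0.025 92 [0.00300049 0.01081535] angle cw 0.2160065311885453 [0.00304924 0.02073487] rng [-0.03302207  0.00043126] [0.03627587 0.02106123] h 0.03646857895630074
0.045 76 [-0.00101355  0.00709907] angle cw 0.21831093053784742 [0.00488576 0.02075197] rng [-0.0341171  -0.00871127] [0.03442015 0.01821855] h 0.05013678013180936
front panel 109 x= [ 0.0044286 -0.2046935] y [-0.08983984 -0.08530631  0.10574817  0.10951979] -0.2100904299074409 -0.1993112827998436
handle 107 x= [ 2.14323438e-04 -2.41862241e-01] y [-0.06418451 -0.0520609   0.06814694  0.07305191] 0.04338590419128396
panel y [-0.10468443 -0.10112065  0.11131889  0.11518076] x [-0.08589511 -0.08403016  0.08437975  0.08645659]
```

```bash
python3 - <<'E'
from h import *
f=pickle.load(open("top0.pkl","rb"));g=pickle.load(open("side0.pkl","rb"))
hsv=cv2.cvtColor(g["image"],cv2.COLOR_RGB2HSV)
m=((hsv[...,1]>70)&(hsv[...,2]>60)&((hsv[...,0]<30)|(hsv[...,0]>170))).astype(np.uint8)
m[:170]=0;m[240:]=0;m[:,:335]=0;m[:,410:]=0
n,l,s,c=cv2.connectedComponentsWithStats(m)
for i in range(1,n):
    if s[i,4]>30: print(c[i],s[i,4],np.round(onplane(g,[c[i]],.010)[0],4))
X=cloud(g)
for q in ((371,213),(362,230)): print(X[q[1],q[0]])
print("table side z",np.nanmedian(X[240:250,330:350,2]))
# lidded jar etc
for nm,q in(("top",f),("side",g)):
    X=cloud(q); m=(X[...,2]>.088)&(X[...,2]<.105)&(X[...,0]<.75)&(X[...,0]>.55)&(X[...,1]>.31)&(X[...,1]<.45); print(nm,"jar",m.sum(),X[m].mean(0))
from plant import robot
for pos,o in [([.4185,-.0985,.15],[np.pi,0,a]) for a in(0,1.57,-1.57,.05,.4,-.4)]:
    print(o,robot.inverse_kinematics(pos,o))
E
```

```text
[396.12658228 179.53164557] 79 [ 0.4052 -0.3525  0.01  ]
[387.07228916 192.68674699] 83 [ 0.4043 -0.2433  0.01  ]
[370.38888889 212.53333333] 90 [ 0.4133 -0.0887  0.01  ]
[343.42553191 216.34042553] 47 [ 0.4945 -0.0219  0.01  ]
[361.92178771 229.82681564] 179 [0.4006 0.0231 0.01  ]
[ 0.41105129 -0.08953117  0.00800068]
[0.40107426 0.02116819 0.00767782]
table side z 0.0008087030874764716
top jar 202 [0.65097985 0.37516461 0.09854215]
side jar 134 [0.64782588 0.38264754 0.09578808]
[3.141592653589793, 0, 0] [ 0.63299381  0.23716997 -0.56554127  2.16096628  0.17866221  0.78733043
 -0.04654483]
[3.141592653589793, 0, 1.57] [ 0.84269635  0.28608789 -0.81487747  2.15141098  0.28690855  0.81193124
  1.41824874]
[3.141592653589793, 0, -1.57] [ 0.43538598  0.21027398 -0.33990888  2.17088466  0.09965743  0.77462828
 -1.53892135]
[3.141592653589793, 0, 0.05] [ 6.39186511e-01  2.38254495e-01 -5.72715038e-01  2.16066777e+00
  1.81423597e-01  7.87850963e-01  7.65403322e-04]
[3.141592653589793, 0, 0.4] [ 0.68233671  0.2463156  -0.62294733  2.15861275  0.20127552  0.79175116
  0.33145135]
[3.141592653589793, 0, -0.4] [ 0.58323136  0.22905508 -0.50817351  2.16339552  0.15719507  0.78346347
 -0.42559716]
```

```bash
python3 - <<'E'
from h import *
from plant import robot
q=robot.sense()["joint_pos"]
robot.goto([.417,-.096,.16],[np.pi,0,-1.52])
s=robot.sense();print(s["t"],s["tcp_pos"],s["tcp_rot"],s["joint_pos"])
for n in("side","top"):
    f=robot.grab_frame(n); pickle.dump(f,open(n+"1.pkl","wb"))
    c=proj(f,[s["tcp_pos"]])[0];print(n,c)
    x0,y0=(int(c[0])-50,int(c[1])-40)
    a=cv2.resize(f["image"][max(y0,0):y0+80,x0:x0+100,::-1],None,fx=7,fy=7,interpolation=cv2.INTER_CUBIC)
    k=((c-[x0,max(y0,0)]+.5)*7).astype(int);cv2.drawMarker(a,tuple(int(v) for v in k),(255,0,255),0,20,1)
    tips=s["tcp_pos"]+np.array([[0,.0425,-.0],[0,-.0425,-.0],[0,.057,0],[0,-.057,0]])
    for t in proj(f,tips):
        k=((t-[x0,max(y0,0)]+.5)*7).astype(int);cv2.drawMarker(a,tuple(int(v) for v in k),(0,255,0),0,10,1)
    cv2.imwrite(f"pics/{n}1.png",a)
E
```

```text
2.0917 [ 0.41738849 -0.09677095  0.16016479] [-3.14098265e+00 -2.55172247e-04 -1.52138748e+00] [ 0.44978579  0.19298837 -0.35735029  2.16326538  0.09399221  0.79882604
 -1.4884748 ]
side [372.20474661 177.4637019 ]
top [365.2305327  248.80382867]
```

```bash
python3 -c "
import cv2,numpy as np
a=cv2.imread('pics/side1.png');b=cv2.imread('pics/top1.png')
print(a.shape,b.shape)
h=min(a.shape[0],b.shape[0]);c=np.hstack([a[:h],b[:h]]);cv2.imwrite('pics/both1.png',cv2.resize(c,(800,int(800*h/c.shape[1]))))"
```

```text
(560, 700, 3) (560, 700, 3)
```

View pics/side1.png

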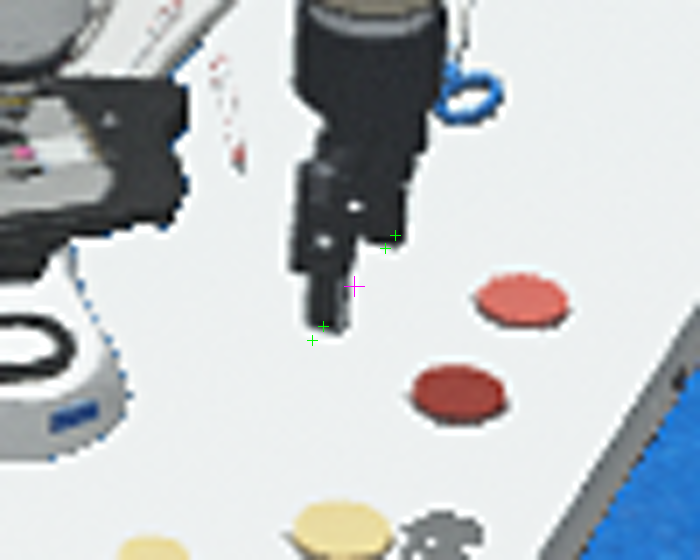

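View pics/top1.png

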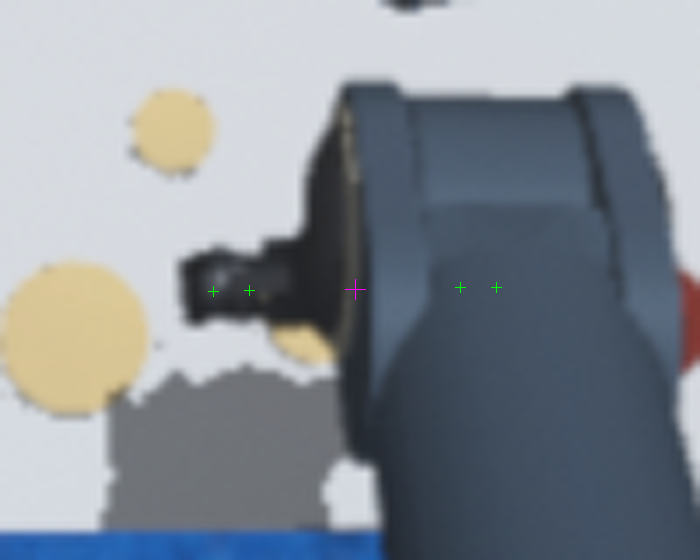

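```bash
python3 - <<'E'
from h import *
for n in("side","top"):
    f=pickle.load(open(n+"1.pkl","rb"));X=cloud(f).reshape(-1,3)
    m=(abs(X[:,0]-.417)<.1)&(abs(X[:,1]+.096)<.1)&(X[:,2]>.1)&(X[:,2]<.4)
    P=X[m]
    for z in np.arange(.14,.40,.015):
        Q=P[(P[:,2]>=z)&(P[:,2]<z+.015)]
        if len(Q)>2: print(n,round(z,3),len(Q),"x",np.round(np.percentile(Q[:,0],[2,50,98]),3),"y",np.round(np.percentile(Q[:,1],[2,50,98]),3))
E
```

```text
side 0.155 19 x [0.404 0.415 0.427] y [-0.141 -0.049 -0.042]
side 0.17 41 x [0.403 0.413 0.426] y [-0.145 -0.049 -0.035]
side 0.185 36 x [0.404 0.413 0.423] y [-0.144 -0.049 -0.032]
side 0.2 31 x [0.401 0.409 0.426] y [-0.155 -0.049 -0.018]
side 0.215 60 x [0.399 0.407 0.425] y [-0.165 -0.04  -0.017]
side 0.23 55 x [0.399 0.406 0.423] y [-0.127 -0.033 -0.019]
side 0.245 70 x [0.396 0.405 0.433] y [-0.108 -0.063 -0.023]
side 0.26 61 x [0.396 0.412 0.425] y [-0.083 -0.055 -0.025]
side 0.275 61 x [0.38  0.408 0.441] y [-0.092 -0.062 -0.055]
side 0.29 84 x [0.378 0.403 0.444] y [-0.098 -0.064 -0.054]
side 0.305 86 x [0.379 0.403 0.445] y [-0.103 -0.065 -0.055]
side 0.32 97 x [0.38  0.406 0.447] y [-0.105 -0.068 -0.055]
side 0.335 81 x [0.379 0.405 0.444] y [-0.093 -0.066 -0.053]
side 0.35 86 x [0.38  0.402 0.446] y [-0.097 -0.067 -0.052]
side 0.365 84 x [0.382 0.404 0.437] y [-0.095 -0.065 -0.055]
side 0.38 90 x [0.382 0.41  0.446] y [-0.1   -0.064 -0.056]
side 0.395 32 x [0.381 0.402 0.443] y [-0.095 -0.067 -0.057]
top 0.2 7 x [0.402 0.409 0.426] y [-0.052 -0.049 -0.025]
top 0.215 41 x [0.401 0.412 0.429] y [-0.064 -0.049 -0.022]
top 0.23 29 x [0.4   0.408 0.432] y [-0.066 -0.058 -0.024]
top 0.245 17 x [0.403 0.413 0.426] y [-0.052 -0.028 -0.026]
top 0.26 87 x [0.402 0.414 0.426] y [-0.059 -0.038 -0.028]
top 0.275 9 x [0.392 0.414 0.429] y [-0.069 -0.06  -0.059]
top 0.29 14 x [0.393 0.411 0.427] y [-0.068 -0.06  -0.059]
top 0.305 4 x [0.398 0.404 0.409] y [-0.065 -0.061 -0.06 ]
```

```bash
python3 - <<'E'
from h import *
from plant import robot
o=[np.pi,0,-1.52]
robot.move_straight([.417,-.090,.16],attitude=o)
print(robot.move_straight([.417,-.090,.04],vel=.12))
f=robot.grab_frame("side")
a=f["image"][170:250,320:430,::-1];cv2.imwrite("pics/s2.png",cv2.resize(a,None,fx=7,fy=7,interpolation=cv2.INTER_CUBIC))
print(robot.sense()["tcp_pos"])
E
```

```text
False
[ 0.41755213 -0.09009172  0.04060573]
```

View pics/s2.png

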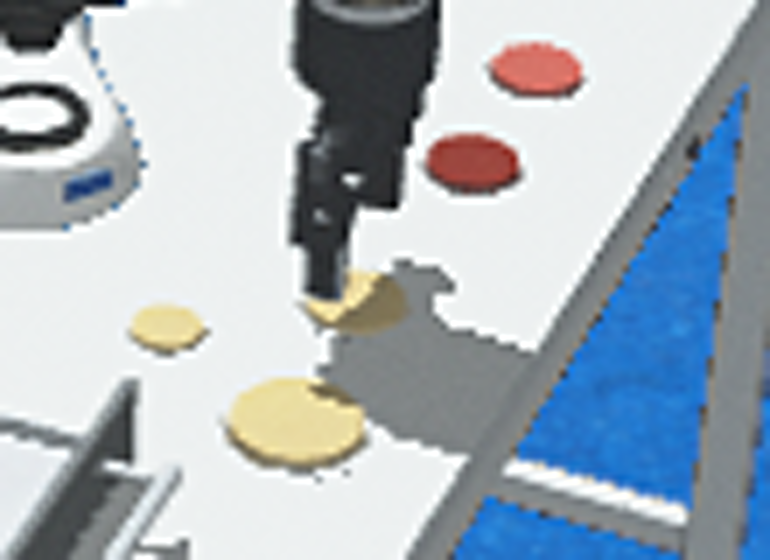

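```bash
python3 - <<'E'
from h import *
from plant import robot
print(robot.move_straight([.417,-.090,.011],vel=.06,contact_N=4),robot.sense()["tcp_pos"])
robot.grip(0.3,25)
s=robot.sense();print(s["t"],s["tcp_pos"],s["opening"],s["wrist_force"])
f=robot.grab_frame("side")
a=f["image"][170:250,320:430,::-1];cv2.imwrite("pics/s3.png",cv2.resize(a,None,fx=7,fy=7,interpolation=cv2.INTER_CUBIC))
E
```

```text
False [ 0.41689406 -0.08987157  0.01070674]
4.675 [ 0.41728623 -0.09007739  0.0115574 ] 0.6491781958824281 [-0.65565534 -0.69402548  5.01732248]
```

View pics/s3.png

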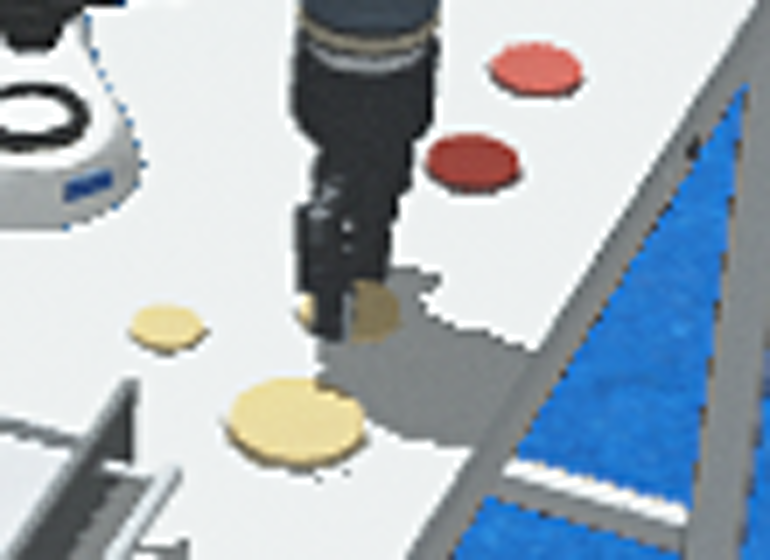

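```bash
python3 - <<'E'
from h import *
from plant import robot
o=[np.pi,0,-np.pi/2+.053]
robot.move_straight([.417,-.090,.14],vel=.12)
s=robot.sense();print(s["opening"],s["wrist_force"])
robot.move_straight([.526,.1885,.14],vel=.15,attitude=o)
s=robot.sense();print(s["t"],s["tcp_pos"],s["opening"],s["wrist_force"])
robot.move_straight([.526,.1885,.06],vel=.1)
for n,b in(("side",(190,270,240,350)),("top",(180,270,220,320))):
    f=robot.grab_frame(n);pickle.dump(f,open(n+"4.pkl","wb"))
    a=f["image"][b[0]:b[1],b[2]:b[3],::-1];cv2.imwrite(f"pics/{n}4.png",cv2.resize(a,None,fx=6,fy=6,interpolation=cv2.INTER_CUBIC))
E
```

```text
0.6419714864856917 [0.06400558 1.02746187 0.07696938]
8.0917 [0.52591964 0.18764991 0.13997848] 0.6445761733456893 [ 0.20300005 -0.50316703  0.56743512]
```

View pics/side4.png

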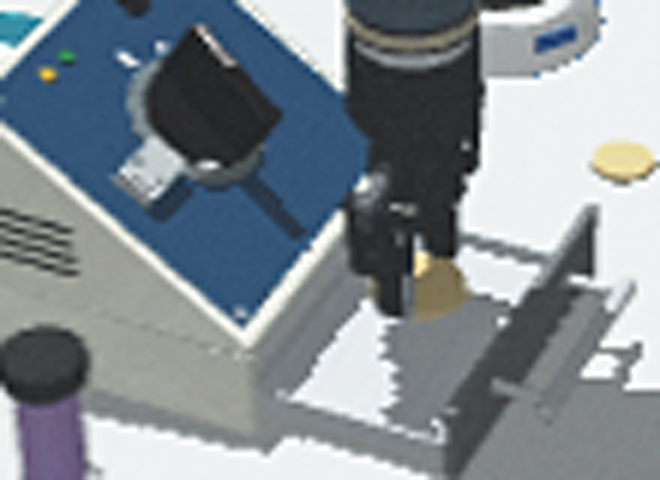

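View pics/top4.png

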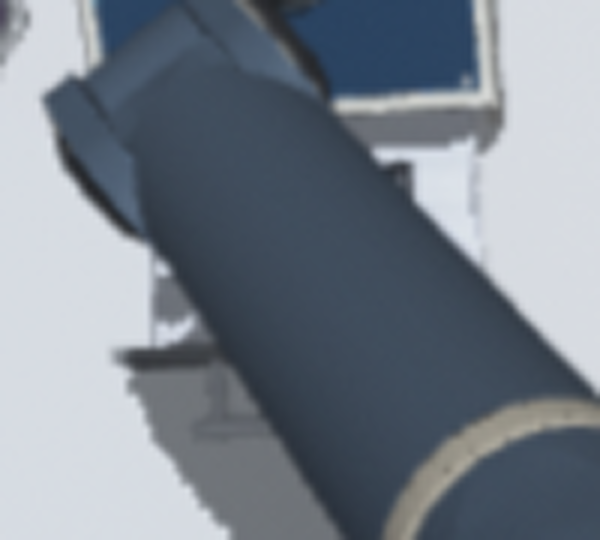

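```bash
python3 - <<'E'
from h import *
g=pickle.load(open("side4.pkl","rb"))
hsv=cv2.cvtColor(g["image"],cv2.COLOR_RGB2HSV)
m=((hsv[...,1]>70)&(hsv[...,2]>60)&(hsv[...,0]<30)).astype(np.uint8)
m[:225]=0;m[245:]=0;m[:,:295]=0;m[:,325:]=0
v,u=np.nonzero(m);print(len(u),u.min(),u.max(),v.min(),v.max())
for c in((u.min()+u.max())/2,(v.min()+v.max())/2),: print(c,onplane(g,[c],.058))
print(proj(g,[[.526,.1885,.058]]))
X=cloud(g);P=X[m>0];print(np.round(np.nanmedian(P,0),3),np.round(np.nanpercentile(P,[3,97],axis=0),3))
# tray front panel and drawer sides, raw side camera
p=np.array([.666,.191,.053]);c,s=np.cos(p[2]),np.sin(p[2]);R=np.array([[c,-s,0],[s,c,0],[0,0,1]])
E
```

```text
64 309 316 233 242
(np.float64(312.5), np.float64(237.5)) [[0.51172881 0.19336667 0.058     ]]
[[309.43415733 235.52771756]]
[0.515 0.185 0.054] [[0.499 0.166 0.05 ]
 [0.532 0.212 0.059]]
```

```bash
python3 - <<'E'
from h import *
g=pickle.load(open("side4.pkl","rb"))
a=np.linspace(0,6.28,60)
for r in(.028,.031):
  for z in(.049,.063):
    q=proj(g,np.c_[.526+r*np.cos(a),.1885+r*np.sin(a),0*a+z]);print(r,z,q.min(0),q.max(0))
s=6;b=(190,240)
A=cv2.resize(g["image"][190:270,240:350,::-1],None,fx=s,fy=s,interpolation=cv2.INTER_CUBIC)
def dr(P,col):
    q=((proj(g,P)-[b[1],b[0]]+.5)*s).astype(np.int32);cv2.polylines(A,[q],True,col,1,cv2.LINE_AA)
for z in(.049,.063): dr(np.c_[.526+.031*np.cos(a),.1885+.031*np.sin(a),0*a+z],(0,0,255))
from math import cos,sin
t=np.array([.526,.1885]);R=np.array([[cos(.053),-sin(.053)],[sin(.053),cos(.053)]])
W=lambda L,z: np.c_[np.array(L)@R.T+t,np.full(len(L),z)]
dr(W([[-.058,.087],[-.058,-.087],[.066,-.087],[.066,.087]],.014),(0,255,0))
dr(W([[-.066,.095],[-.066,-.095],[-.058,-.095],[-.058,.095]],.058),(255,0,255))
cv2.imwrite("pics/o4.png",A)
E
```

```text
0.028 0.049 [301.27243208 232.51017515] [317.70408075 242.82143793]
0.028 0.063 [301.15179983 229.3059129 ] [317.66131956 239.58149115]
0.031 0.049 [300.39170642 231.97310925] [318.5844818  243.38957419]
0.031 0.063 [300.26689231 228.77080074] [318.54588794 240.14776229]
```

View pics/o4.png

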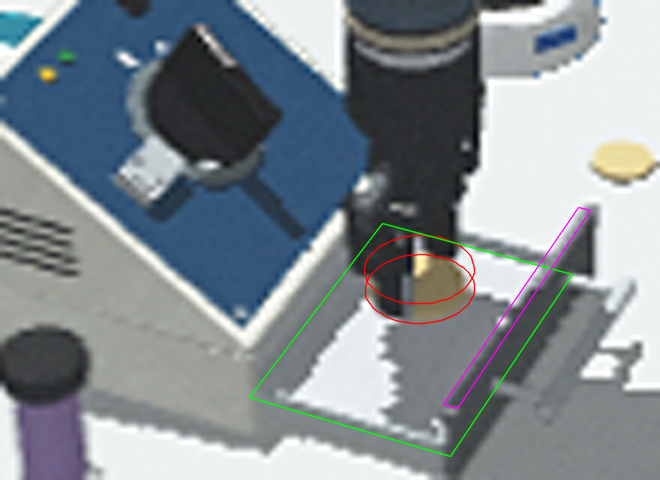

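```bash
python3 - <<'E'
from h import *
from plant import robot
print(robot.move_straight([.526,.1885,.034],vel=.06,contact_N=5))
print(robot.move_straight([.526,.1885,.0235],vel=.02,contact_N=3))
s=robot.sense();print(s["t"],s["tcp_pos"],s["opening"],s["wrist_force"])
robot.grip(0.75)
s=robot.sense();print(s["t"],s["tcp_pos"],s["opening"],s["wrist_force"])
robot.grip(0.95)
robot.move_straight([.526,.1885,.14],vel=.15)
s=robot.sense();print(s["t"])
robot.goto([.43,.05,.2],[np.pi,0,-np.pi/2+.053]);robot.grip(0.0)
for n,b in(("side",(190,270,240,350)),("top",(180,270,220,320))):
    f=robot.grab_frame(n);pickle.dump(f,open(n+"5.pkl","wb"))
    a=f["image"][b[0]:b[1],b[2]:b[3],::-1];cv2.imwrite(f"pics/{n}5.png",cv2.resize(a,None,fx=6,fy=6,interpolation=cv2.INTER_CUBIC))
print(robot.sense()["t"])
E
```

```text
False
True
10.1833 [0.52634996 0.18849795 0.02559246] 0.6450388758579915 [ 0.56996    -0.49958715  4.62895227]
10.4417 [0.52542009 0.18810201 0.02474408] 0.7512605297977185 [-0.89799009 -0.63632371 -0.03764012]
11.675
13.2583
```

View pics/side5.png

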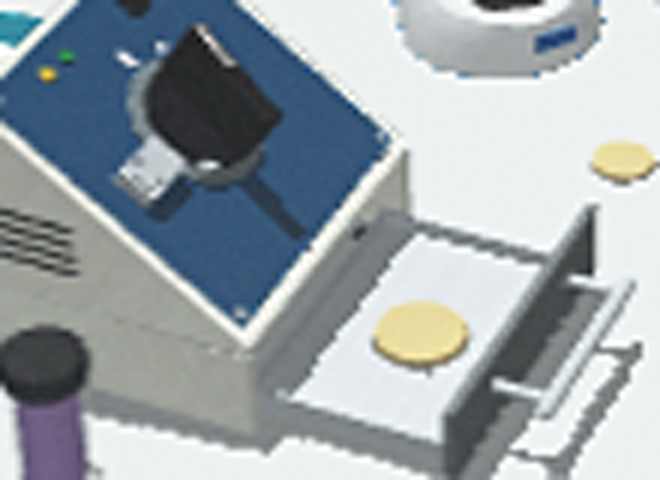

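View pics/top5.png

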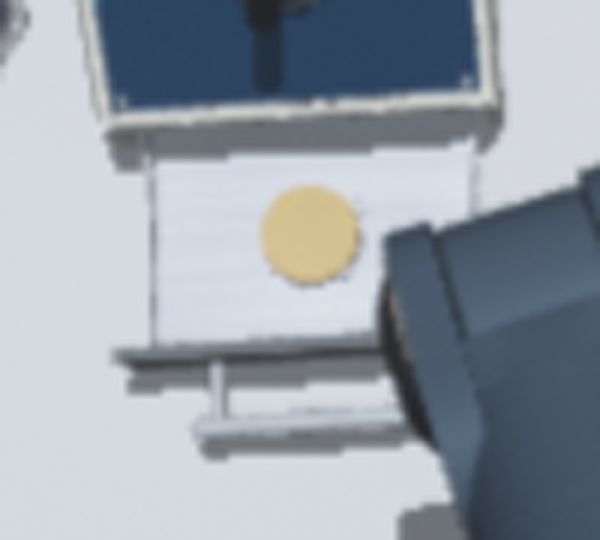

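```bash
python3 - <<'E'
from h import *
th=np.radians(35);u=np.array([np.cos(th),0,np.sin(th)]);n=np.array([-np.sin(th),0,np.cos(th)])
p=np.array([.666,.191,.053]);c,s=np.cos(p[2]),np.sin(p[2]);R=np.array([[c,-s,0],[s,c,0],[0,0,1]])
for nm,b in(("top",(205,230,255,290)),("side",(235,255,295,322))):
    f=pickle.load(open(nm+"5.pkl","rb"));hsv=cv2.cvtColor(f["image"],cv2.COLOR_RGB2HSV)
    m=((hsv[...,1]>70)&(hsv[...,0]<30)).astype(np.uint8);mm=m*0;mm[b[0]:b[1],b[2]:b[3]]=m[b[0]:b[1],b[2]:b[3]]
    v,uu=np.nonzero(mm);ce=[uu.mean(),v.mean()];D=onplane(f,[ce],.026)[0];print(nm,len(v),ce,D,"bias",D-[.5258,.1883,.026])
    L=(cloud(f).reshape(-1,3)-[p[0],p[1],0]-[*(D-[.5258,.1883,.026])[:2],0])@R
    a=(L-[0,0,.1255])@u;h=(L-[0,0,.1255])@n;bb=L[:,1]
    m=(abs(a)<.1)&(abs(bb)<.13)&(abs(h)<.007)
    print(" panel y",np.nanpercentile(bb[m],[.5,99.5]),"h med",np.median(h[m]),)
    m=(abs(a)<.06)&(abs(bb)<.06)&(h>.045)&(h<.065);Q=np.c_[a,bb][m];print(" knob top",Q.mean(0),np.ptp(Q,axis=0),np.median(h[m]))
    m=(L[:,2]>.034)&(L[:,2]<.055)&(L[:,0]<-.225)&(L[:,0]>-.3)&(abs(bb)<.12);print(" handle x",np.median(L[m][:,0]),np.percentile(L[m][:,1],[2,98]))
E
```

```text
top 169 [np.float64(271.4082840236686), np.float64(218.6153846153846)] [0.52579637 0.18656503 0.026     ] bias [-3.63016383e-06 -1.73497383e-03  2.42861287e-17]
 panel y [-0.1002951   0.10771362] h med 0.002481834129308722
 knob top [0.00416916 0.00323764] [0.06907473 0.02424419] 0.052784896153589334
 handle x -0.24137253333718986 [-0.03941085  0.06475156]
side 119 [np.float64(309.78991596638656), np.float64(245.32773109243698)] [0.51921888 0.20014026 0.026     ] bias [-6.58111705e-03  1.18402644e-02  2.42861287e-17]
 panel y [-0.11186843  0.0993701 ] h med -0.002751359804726629
 knob top [ 0.00390109 -0.00467101] [0.06838462 0.02567219] 0.04787828343615526
 handle x -0.23752184186363284 [-0.06885615  0.05694581]
```

```bash
python3 - <<'E'
from h import *
from plant import robot
c,s=np.cos(.053),np.sin(.053)
W=lambda x,z,y=0:[.666+c*x-s*y,.193+s*x+c*y,z]
o=[np.pi,0,-np.pi/2+.053]
robot.goto(W(-.272,.14),o)
print(robot.sense()["tcp_pos"],robot.sense()["opening"])
print(robot.move_straight(W(-.272,.036),vel=.12,attitude=o,contact_N=6))
print(robot.move_straight(W(-.155,.036),vel=.07,contact_N=25))
S=robot.sense();print(S["t"],S["tcp_pos"],W(-.155,.036),S["wrist_force"])
print(robot.move_straight(W(-.136,.036),vel=.02,contact_N=12))
S=robot.sense();print(S["t"],S["tcp_pos"],S["wrist_force"],"local x",((S["tcp_pos"]-[.666,.193,0])@[c,s,0]))
for n,b in(("side",(190,270,240,350)),):
    f=robot.grab_frame(n);pickle.dump(f,open(n+"6.pkl","wb"))
    a=f["image"][b[0]:b[1],b[2]:b[3],::-1];cv2.imwrite(f"pics/{n}6.png",cv2.resize(a,None,fx=6,fy=6,interpolation=cv2.INTER_CUBIC))
E
```

```text
[0.39447598 0.17854538 0.1399398 ] -0.0004725994310559899
False
False
16.7417 [0.51120642 0.18507166 0.03606004] [np.float64(0.5112176465454148), np.float64(0.18478884544903362), 0.036] [-0.63098054 -0.15177339  0.23133992]
True
17.5083 [0.52464472 0.18557828 0.03537869] [-0.44998814 -0.35259157 -0.13867964] local x -0.14154995700529552
```

View pics/side6.png

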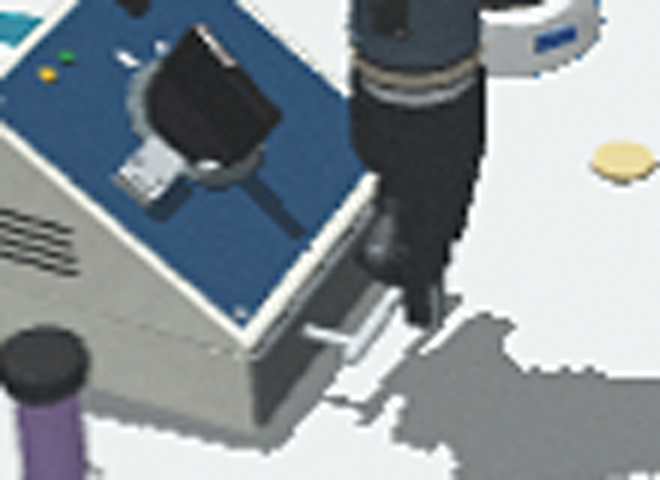

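```bash
python3 - <<'E'
from h import *
from plant import robot
c,s=np.cos(.053),np.sin(.053)
W=lambda x,z,y=0:[.666+c*x-s*y,.193+s*x+c*y,z]
lx=lambda S:round(float((S["tcp_pos"]-[.666,.193,0])@[c,s,0]),4)
print(robot.move_straight(W(-.130,.036),vel=.02,contact_N=22))
S=robot.sense();print(S["t"],S["wrist_force"],lx(S))
robot.move_straight(W(-.17,.036),vel=.1)
robot.move_straight(W(-.17,.2),vel=.2)
# plan knob
th=np.radians(35);y=np.array([-s,c,0]);n=np.array([-np.sin(th)*c,-np.sin(th)*s,np.cos(th)]);u=np.array([np.cos(th)*c,np.cos(th)*s,np.sin(th)])
from scipy.spatial.transform import Rotation as Ro
C=np.array(W(0,.1255))
q0=robot.sense()["joint_pos"]
for sg in(1,-1):
  for k in(.2,.7,1.15):
    by=Ro.from_rotvec(-k*n).apply(y)*sg
    z=-n; M=np.c_[by,np.cross(z,by),z]
    rpy=Ro.from_matrix(M).as_euler("xyz")
    for h in(.12,.034):
        print(sg,k,h,rpy.round(3),robot.inverse_kinematics(C+n*h,rpy))
f=robot.grab_frame("top");pickle.dump(f,open("top7.pkl","wb"));g=robot.grab_frame("side");pickle.dump(g,open("side7.pkl","wb"))
E
```

```text
True
18.05 [ 0.33013408 -0.43408914  0.88341367] -0.1415
1 0.2 0.12 [ 2.54  -0.114  1.459] [ 0.2595759   0.33560122 -0.88907568  2.0575294   1.13967546  0.58080335
 -0.00896218]
1 0.2 0.034 [ 2.54  -0.114  1.459] [ 0.16501241  0.50671894 -0.78197045  2.02053243  1.40733155  0.57568262
 -0.20986127]
1 0.7 0.12 [ 2.65  -0.378  1.02 ] [ 0.18877513  0.30983063 -0.7973661   2.06060367  1.09881937  0.54568713
 -0.48271238]
1 0.7 0.034 [ 2.65  -0.378  1.02 ] [ 0.10331356  0.48024835 -0.69702394  2.0236679   1.37757796  0.5310832
 -0.70090921]
1 1.15 0.12 [ 2.863 -0.551  0.553] [ 0.12804857  0.29183816 -0.7213004   2.063364    1.06584334  0.52004324
 -0.9105751 ]
1 1.15 0.034 [ 2.863 -0.551  0.553] [ 0.03975764  0.45794136 -0.61222054  2.02700661  1.34751468  0.49010827
 -1.13976536]
-1 0.2 0.12 [-2.54   0.114 -1.682] [-0.96128324  0.22818628  0.54977002  2.11965692  0.40601322  0.28018785
 -2.53537164]
-1 0.2 0.034 [-2.54   0.114 -1.682] None
-1 0.7 0.12 [-2.65   0.378 -2.122] [-1.23851896  0.28631167  0.90049965  2.1311019  -0.05290056  0.25105269
 -2.59545915]
-1 0.7 0.034 [-2.65   0.378 -2.122] [ 0.30750557  0.59533064 -0.99463235  2.01375121  1.48286901  0.70774161
  2.41882083]
-1 1.15 0.12 [-2.863  0.551 -2.589] [-1.40283856  0.37911627  1.14774192  2.13629344 -0.57295729  0.28644144
 -2.5499697 ]
-1 1.15 0.034 [-2.863  0.551 -2.589] [ 0.30750557  0.59533064 -0.99463235  2.01375121  1.48286901  0.70774161
  1.96882083]
```

```bash
cat > kn.py <<'E'
from h import *
from plant import robot
from scipy.spatial.transform import Rotation as Ro
c,s=np.cos(.053),np.sin(.053);X0=np.array([.668,.192,0])
th=np.radians(35);y=np.array([-s,c,0]);n=np.array([-np.sin(th)*c,-np.sin(th)*s,np.cos(th)]);u=np.cross(y,n)
C=X0+[0,0,.1255]
def rpy(k):
    by=Ro.from_rotvec(-k*n).apply(y);z=-n
    return Ro.from_matrix(np.c_[by,np.cross(z,by),z]).as_euler("xyz")
def loc(v): return np.round([v@u,v@y,v@n],4)
def pic(nm,tag,b,sc=6):
    f=robot.grab_frame(nm);pickle.dump(f,open(f"{nm}{tag}.pkl","wb"))
    cv2.imwrite(f"pics/{nm}{tag}.png",cv2.resize(f["image"][b[0]:b[1],b[2]:b[3],::-1],None,fx=sc,fy=sc,interpolation=cv2.INTER_CUBIC))
def st(): 
    S=robot.sense();print(round(S["t"],2),"tcp-loc",loc(S["tcp_pos"]-C),"F",loc(S["wrist_force"]),"T",loc(S["torque"]),"op",round(S["opening"],3));return S
E
python3 - <<'E'
from kn import *
robot.goto(C+n*.14,rpy(.2));robot.grip(1.0);st()
print(robot.move_straight(C+n*.075,vel=.12,attitude=rpy(.2),contact_N=5));st()
pic("side",8,(165,260,200,310),6)
E
```

```text
22.23 tcp-loc [ 0.   -0.    0.14] F [-0.3189  0.0864  0.5717] T [0.0492 0.6217 0.0659] op 1.0
False
22.93 tcp-loc [0.     0.0004 0.0753] F [-0.4393 -0.9915 -0.6423] T [-0.0086  0.6098  0.0343] op 1.001
```

View pics/side8.png

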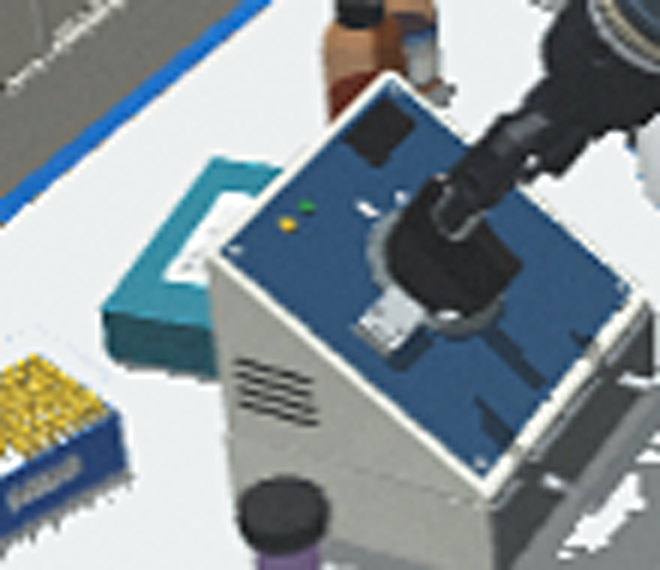

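```bash
python3 - <<'E'
from kn import *
print(robot.move_straight(C+n*.034,vel=.06,contact_N=5));st()
robot.grip(0.5,20);st()
robot.grip(0.0,20);st();robot.sleep(.2);st()
pic("side",9,(165,260,200,310),6)
E
```

```text
False
23.81 tcp-loc [0.0001 0.0003 0.0342] F [-0.6716 -0.6035 -0.3208] T [ 0.0414  0.6349 -0.0436] op 1.003
24.3 tcp-loc [ 0.     -0.      0.0341] F [-0.0593 -0.5932 -0.3922] T [-0.0107  0.5632 -0.0015] op 0.502
24.66 tcp-loc [0.0002 0.0009 0.0342] F [ 0.8233  1.9874 -0.4642] T [0.3574 0.5537 0.0277] op 0.16
24.86 tcp-loc [0.0002 0.0009 0.0342] F [ 0.2191  3.5142 -0.4903] T [ 0.4901  0.4901 -0.0205] op 0.156
```

View pics/side9.png

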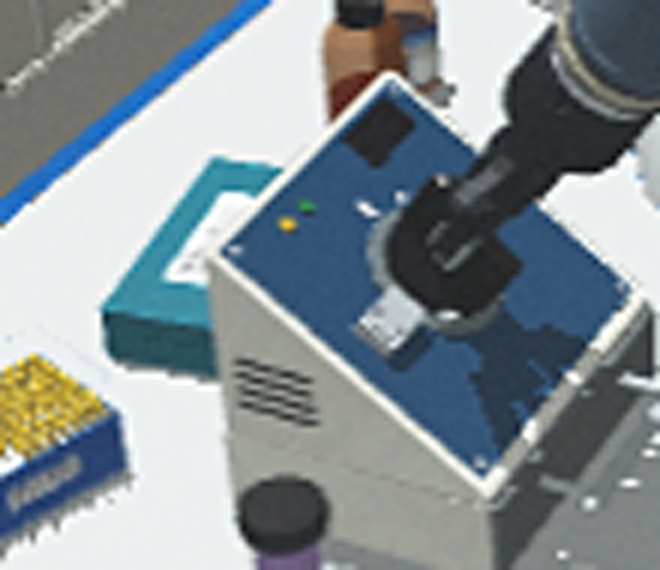

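```bash
python3 - <<'E'
from kn import *
P=C+n*.034+y*.002
robot.goto(P,rpy(.2));robot.grip(0.0,50);st()
for k in(.3,.4,.5,.6):
    robot.goto(P,rpy(k));S=st()
    if np.linalg.norm(S["wrist_force"])>25: print("high");break
print(S["opening"])
E
```

```text
25.38 tcp-loc [0.0002 0.001  0.0342] F [-0.0186 -0.953   6.0768] T [-0.393   0.5614  0.0538] op 0.154
25.62 tcp-loc [0.0002 0.001  0.0342] F [-0.0806 -1.502   6.1375] T [-0.3701  0.6001 -0.0569] op 0.155
25.88 tcp-loc [0.0002 0.0009 0.0342] F [-1.0962 -1.4611  6.1478] T [-0.3739  0.6189 -0.0327] op 0.15
26.12 tcp-loc [0.0001 0.0008 0.0342] F [-0.4619 -1.6644  6.4956] T [-0.3127  0.633  -0.0066] op 0.155
26.38 tcp-loc [0.0001 0.0008 0.0342] F [-0.2501 -2.0842  7.2392] T [-0.3908  0.6517 -0.0595] op 0.156
0.15605516979975653
```

```bash
python3 - <<'E'
from kn import *
P=C+n*.034+y*.001
for k in(.68,.76,.84,.92,1.0,1.06,1.1,1.13):
    robot.goto(P,rpy(k));S=st()
    if np.linalg.norm(S["wrist_force"])>35: print("high");break
robot.sleep(.3);st()
pic("side",10,(165,260,200,310),6)
E
```

```text
26.62 tcp-loc [0.     0.0007 0.0342] F [ 0.0943 -1.2191  6.8247] T [-0.2077  0.731   0.0556] op 0.152
26.88 tcp-loc [0.     0.0006 0.0342] F [ 0.3916 -0.6357  6.954 ] T [-0.3154  0.669   0.0724] op 0.152
27.12 tcp-loc [-0.      0.0006  0.0342] F [-0.1354 -1.0177  7.0917] T [-0.253   0.6821 -0.1109] op 0.15
27.38 tcp-loc [-0.0001  0.0005  0.0342] F [-0.7902 -0.7646  7.2957] T [-0.2558  0.687  -0.1689] op 0.156
27.62 tcp-loc [-0.0001  0.0005  0.0342] F [-0.5694 -0.8894  7.2512] T [-0.3209  0.7653 -0.2254] op 0.159
27.88 tcp-loc [-0.0002  0.0005  0.0342] F [-0.4968 -1.1865  7.6761] T [-0.2824  0.7545 -0.1482] op 0.156
28.12 tcp-loc [-0.0002  0.0005  0.0342] F [-0.3889 -1.5223  7.0105] T [-0.2504  0.7507 -0.0131] op 0.154
28.38 tcp-loc [-0.0002  0.0005  0.0342] F [ 0.4941 -1.3037  6.7407] T [-0.3443  0.6768  0.967 ] op 0.154
28.68 tcp-loc [-0.0002  0.0005  0.0342] F [-1.1075 -1.1012  7.5824] T [-0.3732  0.7662  0.9831] op 0.154
```

View pics/side10.png

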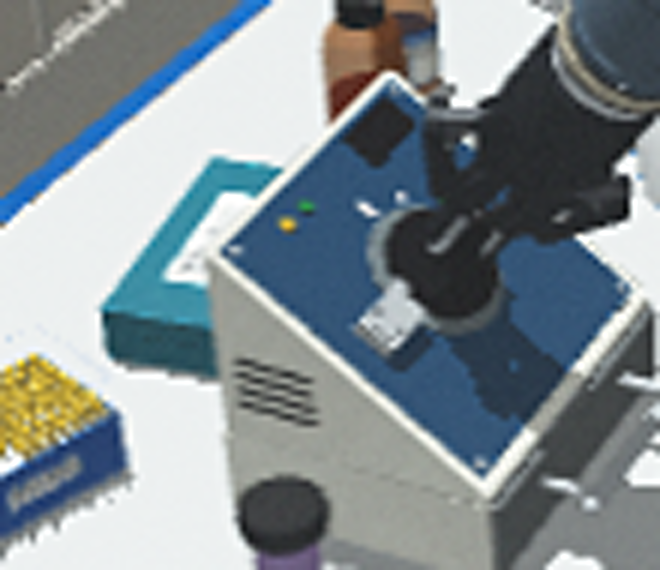

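```bash
python3 - <<'E'
from kn import *
P=C+n*.034+y*.001
robot.goto(P,rpy(1.1));st()
robot.grip(0.6);st()
robot.move_straight(C+n*.15,vel=.12,attitude=rpy(1.1));st()
robot.goto([.42,-.25,.25],[np.pi,0,-1.0]);st()
pic("side",11,(165,275,200,320),5);pic("top",11,(110,265,200,330),5)
E
```

```text
28.98 tcp-loc [-0.0002  0.0005  0.0342] F [-0.3342 -0.6768  8.4021] T [-0.2646  0.7588  0.0832] op 0.154
29.43 tcp-loc [-0.0001  0.0009  0.0338] F [-0.3625 -0.2099 -1.1878] T [-0.0095  0.6091  0.0185] op 0.602
30.54 tcp-loc [-0.0003 -0.0003  0.1496] F [-0.5722 -0.2345 -0.2209] T [0.0353 0.5978 0.0172] op 0.599
32.24 tcp-loc [-0.1502 -0.4271  0.257 ] F [ 0.5226 -0.273  -0.2313] T [ 0.0149  0.0066 -0.0014] op 0.602
```

View pics/side11.png

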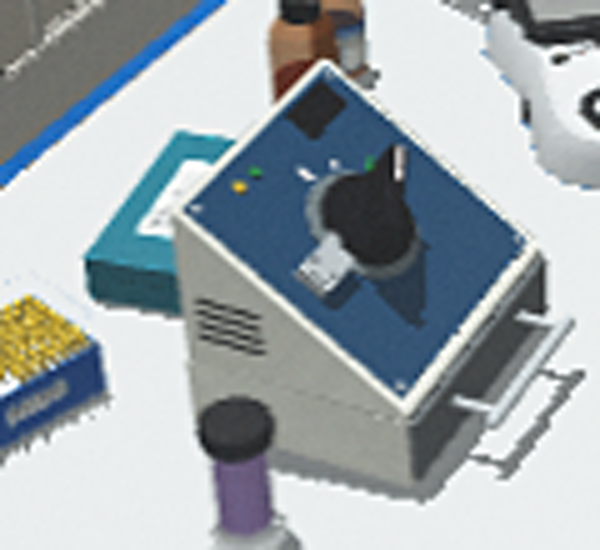

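```bash
python3 - <<'E'
import cv2
a=cv2.imread("pics/top11.png");cv2.imwrite("pics/top11b.png",a[:600])
from h import *
th=np.radians(35);u=np.array([np.cos(th),0,np.sin(th)]);n=np.array([-np.sin(th),0,np.cos(th)])
p=np.array([.666,.191,.053]);c,s=np.cos(p[2]),np.sin(p[2]);R=np.array([[c,-s,0],[s,c,0],[0,0,1]])
for nm in("top","side"):
    f=pickle.load(open(nm+"11.pkl","rb"));L=(cloud(f).reshape(-1,3)-[p[0],p[1],0])@R
    a=(L-[0,0,.1255])@u;h=(L-[0,0,.1255])@n;b=L[:,1]
    m=(abs(a)<.06)&(abs(b)<.06)&(h>.045)&(h<.065);Q=np.c_[a,b][m];w,v=np.linalg.eigh(np.cov(Q.T));d=v[:,1]*np.sign(v[0,1]);print(nm,len(Q),"knob",-np.arctan2(d[1],d[0]))
    m=(L[:,2]>.034)&(L[:,2]<.055)&(L[:,0]<-.11)&(L[:,0]>-.3)&(abs(b)<.07);print("handle x",np.median(L[m][:,0]))
E
```

```text
top 123 knob 1.1044831828532375
handle x -0.1252015340399464
side 70 knob 1.095028281871523
handle x -0.12649923546381012
```

View pics/top11b.png

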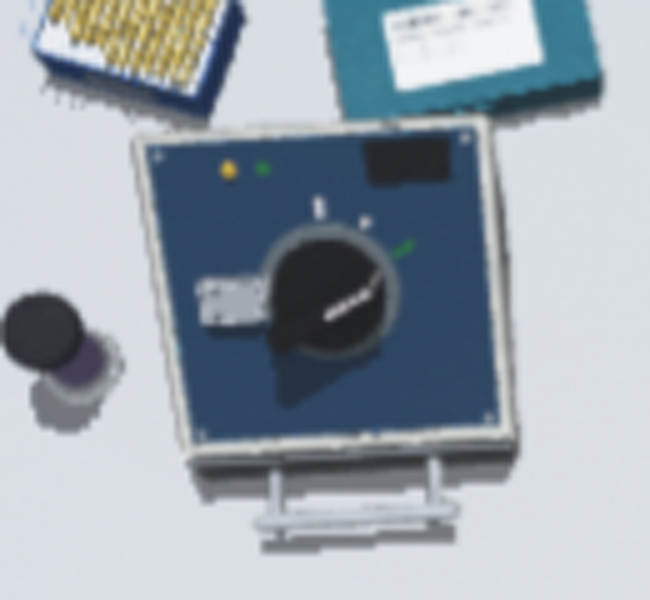

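```bash
python3 -c "
from plant import robot
robot.sleep(.3);print(robot.close_job())"
```

```text
the job is handed in; nothing more can be done
None
```

The job is done and handed in at about 32.6 s of the 64 s allowed; no verdict was reported.

**What I did:**
- I gripped the middle-sized tan dish and lowered it onto the tray until it made light contact, then let go.
- I pushed the drawer by its handle to the end stop. A second push with about 22 N stopped at the same place.
- I turned the knob from about 0.2 rad to its end stop, released it and moved the arm clear.

**Last checks:**
- **Knob:** it reads 1.10 rad in both cameras, with the pointer at the green mark.
- **Drawer:** the handle is about 2–3 mm from the home position worked out from the chamber's dimensions, on the inward side. That is within camera error.
- **Jar:** it looks untouched. I did not measure it again at the end.
- **Red dishes:** they looked unmoved in a close-up taken while I gripped the tan dish. I did not measure them at the end.
- **Tan dish:** it looked centred and flat after I let go. It cannot be seen with the drawer shut, so its final position is not confirmed.

**Disagreement:** the two cameras gave positions up to about 13 mm apart sideways. I worked from a compromise between them, leaning on the top camera. The grip on the dish and the low forces at the knob showed no sign of a harmful error.

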